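# Tuck the lid tab of the tea box under its lip

## Robot

A 6-joint arm with a two-finger parallel gripper is mounted at the origin on the work surface. World frame = base frame: x ahead of the robot, y to its left, z up, the work surface at z = 0. Lengths are in mm, angles in degrees, forces in N, time in s.
With the tool pointing down it reaches from about 350 to 850 mm from the base axis. Payload 8.1 kg.
Tool frame: the origin (TCP) lies at the very end of the fingers, on their centre line; the grasp point (between the pads) lies 19 mm behind it (tcp_to_grasp is the distance from the TCP to the grasp point, in mm); z points along the fingers, x is the direction in which the jaws open and shut, and the axes are right-handed (so a half turn about z gives the same grasp; the last joint's range is limited). The gripper opens to 85 mm and grips with 20 to 120 N. Pads are 22 mm wide; open, the fingers measure 114 mm over their backs; the gripper's body (76 mm by 85 mm) begins 54 mm behind the grasp point. The pads swing forward as they close: fully open they stand 13 mm farther back than shut.
Start: joints at [-79.32, 7.471, 85.268, -0, 87.261, -4.893], TCP at [161.1, -577.972, 231.292] pointing down, gripper open.
Joint ranges: [-169.43, 169.43], [-51.17, 129.36], [1.28, 143.12], [-76.62, 256.62], [0, 156.53], [-152.29, 152.29]. Speed limits (degrees/s): [136.94, 136.94, 159.86, 180, 180, 180].

## Interface

Orientations are given as [roll, pitch, yaw] about the fixed x, y, z axes, in that order (R = Rz(yaw) Ry(pitch) Rx(roll)).
In Python, from bench import * gives the robot as it stands. The module is installed in compiled form; this text tells all that it offers.
- The arm moves only by the tool apply_moves, never from a script. Its argument "targets" is text: rows parted by semicolons, each of 7 numbers parted by spaces: the turn, a rotation vector about the tool's x, y, z in rad, then the shift along the tool's x, y, z in cm, then the finger opening in cm, from 0 to 8.54. A call has exactly 5 rows; each row is the pose to reach, as a shift and turn from the pose commanded when the call began, along the tool's axes at that moment; what a row does not reach only later rows make up. A row lasts 1/10 s, in which the tool goes at most 50 mm and 8.59 degrees, less where a joint would pass 70% of its speed; a pose out of reach is approached as far as the arm can. A call with a gripper value outside its range is refused whole. The fingers move at their own pace and stop on an object; "force" is the grip in N (left out, the last holds). Time passes only in rows, so rows that repeat a pose let the fingers close, or fill a call up. It gives the time, the measured TCP pose, the force and the opening at its end, in the units of the state.
- sense(): the state, without advancing time (a new reading comes with each control period).
- snapshot(name): name is "scene" or "top" or "wrist"; returns the picture (400x640x3 uint8, red, green, blue); there is no depth.
- camera_model(name): a dict with "fx", "fy", "cx", "cy" (pixels), "position" and "attitude" of the camera in the world; the wrist camera has in their place "T_tool_cam" (4x4, takes a point from camera to tool coordinates, whose origin is the TCP and whose axes are the tool frame's). Camera axes: x right, y up, looking along -z (the intrinsics and any distortion apply to the point x, -y, -z); pixel columns grow to the right and rows downward; lengths in mm; the calibration is good to about 2 mm. The wrist camera is an equidistant fisheye: a pixel r from the principal point sees the ray r / f radians off the axis. A picture is of the moment at which its call begins: read the wrist's pose just before it. camera_model takes no time and is no camera call.
- hand_in(): hands the job in, once; it reports no verdict.
Trained networks look in the newest picture that a camera, given by its name, has taken for a name from the list of things; names that differ only in an ending like _2 or _b are one class to them, and where a whole thing is asked for, a point or a joint stands for the part that bears it (a point fixed in the world has none). Each returns a list of dicts, best first, with "confidence" (0 to 1); they miss things now and then, are a little off and sometimes report something else, mostly with a low value. They report only what shows in the picture. A call takes as long as a camera call. They do not tell look-alikes from the thing itself.
- recognise(camera, query): "at" ([row, column] in pixels, amid what is visible of it).
- place_of(camera, query): "at" ([row, column] in pixels: a listed point, or the origin of a listed thing).
The state is a dict: "time": time; "joint_pos": joint angles; "qd": joint speeds; "joint_efforts": joint torques, N m; "tool_pos": TCP position; "tcp_rot": TCP orientation; "ft_force": force on the tool from outside, world axes, zero at the start; "wrist_torque": the same for the moment, N m; "finger_gap": finger opening in mm.
Only numpy, scipy, OpenCV 4.12 (cv2) and the standard library are available. Lean on these libraries where they do the work, as an engineer would, in place of code of your own. Each camera call takes 0.05 s, during which the arm holds its last target. There are 200 camera calls.

## Task

Close the wooden tea-bag box: with the fingertips push its upright springy lid tab over until it lies flat, then, keeping it pressed down, push it along by its thumb step towards the steel lip until its edge is tucked fully home beneath the lip, and take the hand away. Only push: do not pinch the tab, do not lift or tip the box or shove it more than a few centimetres, and leave the honey pot, strainer and coaster where they are.

Things in the scene. Friction and masses are not known exactly. Their poses are not given: they have to be found in the camera images.
- tea_box: Loose open-topped light-wood tea-bag box, 150 mm long (its x), 104 mm wide (y), walls 52 mm high, 0.65 to 0.9 kg in all. Origin: centre of its underside. +x points from the hinge end to the lip end, +z up. A steel lip spans the +x end: x 51 to 75 mm, 61 to 66 mm above the shelf, overhanging the opening, 4 mm above the top of a flat tab.
- tab (a joint): Hinge of the wooden lid tab, rad: 0 = flat (a stop; its top then 57 mm above the shelf), 1.57 = upright, 2.1 = furthest back from the lip. Starts at 1.35 to 1.95. A weak spring (under 0.06 N m) swings it up again when let go untucked; tucked, it rises only about 0.04, to bear on the lip. Plate 105 mm long from the hinge axis (along box y), 88 wide, 4 thick. The lip stops it from above.
- tab_slide (a joint): How far the tab with its hinge pin has slid in its slots towards the lip (box +x), m: 0 at the start, 0.020 = fully home (a stop). At 0 a flat tab's edge is 6 mm short of the lip; at 0.020 it is 14 mm beneath. Sliding friction about 1 N; stays where it is left.
- hinge_start (a point): Point fixed on the box: middle of the tab's hinge axis when tab_slide is 0; 60 mm from the box's centre towards its -x end, 55 mm above the shelf. The axis itself lies tab_slide further towards the lip.
- tab_edge (a point): Middle of the tab's free edge, 105 mm from the hinge axis, half-way through its thickness.
- tab_step (a point): Middle of the thumb step's upright face on the tab's outer face (the top when flat), 58 mm from the hinge axis: a wedge 60 mm wide whose upright face, about 8 mm high, looks towards the hinge and which slopes down over 30 mm towards the free edge. A fingertip set on the plate between hinge and step pushes against this face to slide the tab.
- lip_edge (a point): Middle of the lower inner edge of the steel lip, fixed on the box: 51 mm from the box's centre towards +x, 61 mm above the shelf.
- cork_pad: Thin cork sealing pad (80 x 76 x 4 mm) on the tab's inner face (the underside when flat). Origin on the tab's hinge axis. Not to be pressed by the fingers: a press there means the tab is being pinched.
- turntable: Bystander, fixed: lazy-Susan turntable, 270 mm across, carrying three lidded ceramic caddies (cream, sage, grey) up to 148 mm high in all. Origin: centre of its underside.
- honey_pot: Bystander, loose: glass honey pot 72 mm across, 93 mm high with its lid knob. Origin: centre of its underside.
- strainer: Bystander, loose: stainless tea strainer, bowl 72 mm across and 28 mm high, flat handle reaching 110 mm from the bowl's centre along its +x. Origin: under the bowl's centre.
- coaster: Bystander, loose: round bamboo coaster 96 mm across, 9 mm thick. Origin: centre of its underside.
Things that resemble listed ones, but are neither listed nor needed, are in the scene too. Several things have the shape of the tea_box; the one meant has the colours described above.

How it is judged (in metres and radians):
On the way, in this order (a step that is already met when the one before it is completed fails the run):
1. the tab is folded over flat, its edge still short of the lip (value of joint tab below 0.1 rad and value of joint tab_slide below 0.009 m), for 0.02 s.
2. the tab's edge is slid home beneath the lip (value of joint tab below 0.08 rad and value of joint tab_slide above 0.015 m), for 0.2 s.
At the end, for the whole second after the job is handed in: The tab lies flat within 0.08 rad with its edge under the steel lip, slid at least 15 of its 20 mm (edge at least 8 mm beneath); the box stands flat and at rest within 50 mm of where it stood; honey pot, strainer and coaster within 30 mm of where they stood (all of step 2 and z of tab_edge in the frame of lip_edge below 0 m and x of tab_edge in the frame of lip_edge above 0.008 m and height (world z) of tea_box below 0.006 m and angle between tea_box's own z axis and vertical below 0.05 rad and linear speed of tea_box below 0.01 m/s and distance of tea_box from where it was at the start of the episode below 0.05 m and distance of each of honey_pot, strainer, coaster from where it was at the start of the episode below 0.03 m); the robot touches nothing.
It fails at once if the box is lifted or tipped (height (world z) of tea_box above 0.01 m or angle between tea_box's own z axis and vertical above 0.15 rad).
It fails at once if the box is shoved more than 50 mm (distance of tea_box from where it was at the start of the episode above 0.05 m).
It fails at once if the tab is pinched: a finger presses the cork pad on its inner face (over 4 N) (contact force between the fingers and cork_pad above 4 N).
It fails at once if a bystander is lifted, tipped or knocked away by more than 30 mm (distance of any of honey_pot, strainer, coaster from where it was at the start of the episode above 0.03 m or angle between any of honey_pot, strainer, coaster's own z axis and vertical above 0.4 rad).
It also fails if it takes over 37 s, if anything falls off the work surface, if the arm or the gripper's body presses on something with over 40 N, if the wrist force passes 120 N, or if a joint passes its speed limit or range.

## Working session

There is one attempt and no reset: what is moved stays moved. The work goes in short steps, Python scripts to look and compute and a tool call to move; the robot and the scene stay as the last step left them, time stands still between calls to the robot, and variables do not carry over. Pictures are saved under pics/ and viewed, about 8 in all and at most 12, crops included, and the job is handed in when it is done.

Besides the shell and the picture viewer there is one more tool, called after "Call:" as name(argument=value, ...), one argument or row to a line, values as JSON. apply_moves: Moves the arm, as the interface text tells. Its arguments: {"type":"object","properties":{"targets":{"type":"string"},"force":{"type":"number"}},"required":["targets"]}

```bash
mkdir -p pics
cat > h.py <<'E'
from bench import *
import numpy as np, cv2
from scipy.spatial.transform import Rotation as R
def save(n,f,img): cv2.imwrite(f'pics/{f}.png',img[:,:,::-1])
E
python3 - <<'E'
from h import *
for c in("scene","top"):
    im=snapshot(c); save(c,c,im)
    print(c,camera_model(c))
    for q in("tea_box","tab_step","tab_edge","hinge_start","lip_edge","honey_pot","strainer","coaster","turntable"):
        print(q,[(np.round(d["at"]).tolist(),round(d["confidence"],2)) for d in place_of(c,q)])
print(camera_model("wrist")); print(sense())
E
```

```text
scene {'fx': 478.8828836748979, 'fy': 478.8828836748979, 'cx': 316.2971023203459, 'cy': 198.42123350752993, 'position': array([1166.96091056, -535.50668729, 1114.75952847]), 'attitude': array([41.5095843 , -0.13272478, 50.42536396])}
tea_box [([243.0, 312.0], 0.96), ([292.0, 360.0], 0.75), ([135.0, 318.0], 0.61)]
tab_step [([116.0, 317.0], 0.91), ([283.0, 363.0], 0.78), ([222.0, 289.0], 0.77)]
tab_edge [([287.0, 346.0], 0.78), ([111.0, 312.0], 0.57), ([209.0, 283.0], 0.49), ([220.0, 287.0], 0.49)]
hinge_start [([238.0, 290.0], 0.77), ([129.0, 322.0], 0.74), ([275.0, 382.0], 0.62)]
lip_edge [([287.0, 343.0], 0.66), ([111.0, 309.0], 0.63), ([226.0, 329.0], 0.58), ([244.0, 312.0], 0.57)]
honey_pot [([284.0, 204.0], 0.93)]
strainer [([326.0, 262.0], 0.92)]
coaster []
turntable [([173.0, 439.0], 0.95)]
top {'fx': 398.43511614283545, 'fy': 398.43511614283545, 'cx': 325.1995606740147, 'cy': 197.80489689636565, 'position': array([ 359.61394427,   66.47918366, 1092.74494791]), 'attitude': array([ 4.30017113e+00, -6.56361106e-02, -8.93600437e+01])}
tea_box [([297.0, 240.0], 0.98), ([166.0, 359
[... 955 characters left out ...]
        1.00000000e+00]])}
{'time': 1.0, 'joint_pos': array([-7.93228599e+01,  7.46952770e+00,  8.52672517e+01,  1.17161592e-03,
        8.72604883e+01, -4.89220168e+00]), 'qd': array([ 0.12161576, -0.05389136, -0.06392493,  0.02278476,  0.02666842,
        0.01723811]), 'joint_efforts': array([ 8.69304258e-04, -5.69336808e+01, -5.00874960e+01,  1.13497626e-04,
        1.20954857e-03,  2.73789942e-05]), 'tool_pos': array([ 161.08311874, -577.98978924,  231.31457959]), 'tcp_rot': array([-1.79999067e+02, -2.82216245e-03, -7.44307142e+01]), 'ft_force': array([ 0.84775989, -0.07383884,  0.1587506 ]), 'wrist_torque': array([-0.01345106, -0.06470298,  0.007227  ]), 'finger_gap': 85.46840052674342}
```

View pics/scene.png

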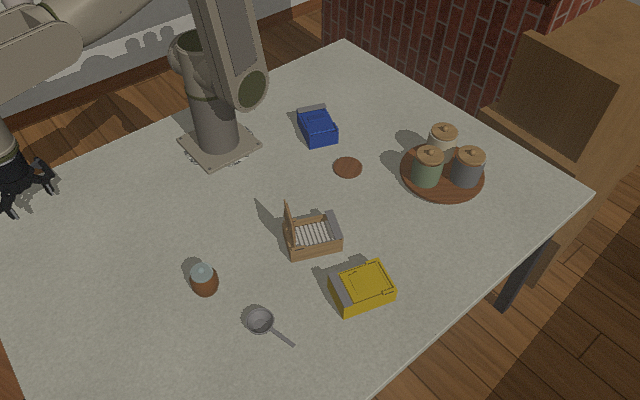

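View pics/top.png

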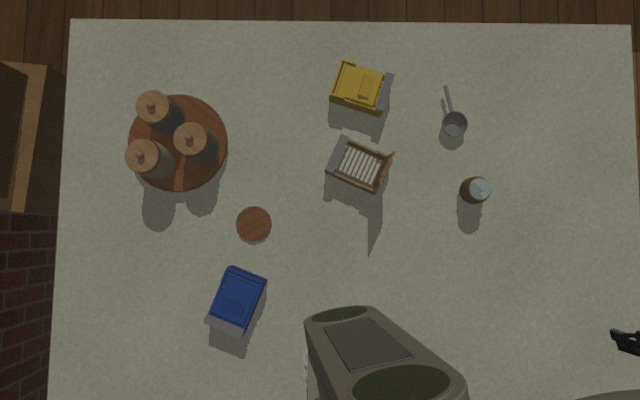

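The options are the wooden box (top 166,359; scene 235,313), the yellow box (top 90,359) and the blue box (top 297,240). The light-wood one with the upright tab matches the description. Next I'll triangulate it and check it in a close crop.

```bash
cat >> h.py <<'E'
def ray(c,rc):
    m=camera_model(c); u=(rc[1]-m["cx"])/m["fx"]; v=(rc[0]-m["cy"])/m["fy"]
    d=R.from_euler("xyz",m["attitude"],degrees=True).apply([u,-v,-1]); return m["position"],d/np.linalg.norm(d)
def atz(c,rc,z):
    p,d=ray(c,rc); return p+d*(z-p[2])/d[2]
def proj(c,P):
    m=camera_model(c); q=R.from_euler("xyz",m["attitude"],degrees=True).inv().apply(np.asarray(P)-m["position"])
    return np.array([m["cy"]+m["fy"]*q[1]/q[2], m["cx"]-m["fx"]*q[0]/q[2]])
def tri(a,b):
    A=0;B=0
    for c,rc in(("scene",a),("top",b)):
        p,d=ray(c,rc); M=np.eye(3)-np.outer(d,d); A=A+M; B=B+M@p
    return np.linalg.solve(A,B)
E
python3 - <<'E'
from h import *
for n,z,a,b in(("box",0,(243,312),(166,359)),("hinge",55,(238,290),(175,379)),("lip",61,(226,329),(157,340)),("edge",150,(209,283),(170,385)),("pot",0,(284,204),(191,468)),("strainer",0,(326,262),(127,450))):
    print(n,atz("scene",a,z).round(),atz("top",b,z).round(),tri(a,b).round())
print("coaster",atz("top",(222,255),9).round())
s=cv2.imread("pics/scene.png")[180:280,250:370]; t=cv2.imread("pics/top.png")[115:215,310:430]
cv2.imwrite("pics/crop.png",np.hstack([cv2.resize(i,None,fx=3.3,fy=3.3,interpolation=cv2.INTER_CUBIC) for i in(s,t)]))
E
```

```text
box [532. -23.   0.] [531. -26.   0.] [532. -25.   1.]
hinge [512. -85.  55.] [499. -74.  55.] [501. -77.  38.]
lip [552.  22.  61.] [545.  29.  61.] [546.  28.  51.]
edge [483. -81. 150.] [499. -76. 150.] [493. -80. 159.]
pot [ 453. -333.    0.] [ 465. -327.    0.] [ 461. -330.    6.]
strainer [ 652. -283.    0.] [ 644. -280.    0.] [ 647. -282.   -9.]
coaster [373. 256.   9.]
```

View pics/crop.png

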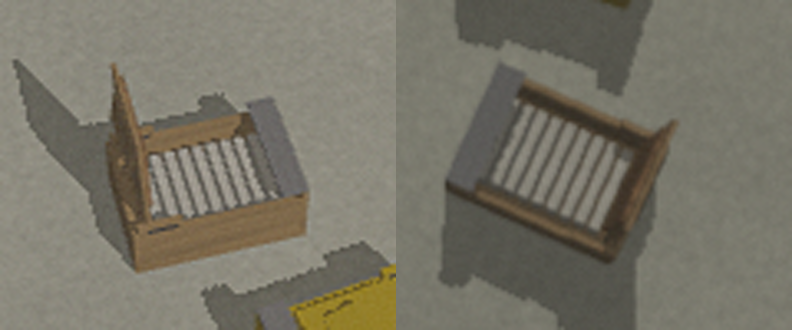

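The crop confirms the light-wood box, with its steel lip on the far-left end and its tab upright at the near-right end. I'll fit the box pose from the corners in this crop.

Run:
```python
from h import *
from scipy.optimize import least_squares
S=lambda x,y:(y/3.3+180,x/3.3+250); T=lambda x,y:(y/3.3+115,(x-396)/3.3+310)
obs=[("top",T(503,63),(75,52,66)),("top",T(447,183),(75,-52,66)),("top",T(525,73),(51,52,66)),("top",T(470,191),(51,-52,66)),("top",T(612,262),(-75,-52,52)),
("scene",S(275,97),(75,52,66)),("scene",S(308,190),(75,-52,66)),("scene",S(136,271),(-75,-52,0)),("scene",S(305,234),(75,-52,0)),("scene",S(134,228),(-75,-52,52)),("scene",S(247,100),(51,52,66)),("scene",S(283,193),(51,-52,66))]
sgn=lambda p:[np.r_[p[:2],0]+R.from_euler("z",p[2],degrees=True).apply(q) for _,_,q in obs]
f=lambda p:np.concatenate([proj(o[0],P)-o[1] for o,P in zip(obs,sgn(p))])
r=least_squares(f,[532,-25,66],loss="soft_l1"); print(r.x.round(1)); print(f(r.x).reshape(-1,2).round(1).tolist())
bx=r.x
def w(q): return np.r_[bx[:2],0]+R.from_euler("z",bx[2],degrees=True).apply(q)
print("hinge",w([-60,0,55]))
# tab angle: edge middle / edge corners
o2=[("scene",S(114,66),44),("top",T(676,122),44)]
for th in np.arange(1.3,2.0,.1):
    e=[-60+105*np.cos(th),0,55+105*np.sin(th)]
    print(round(th,1),[(proj(c,w([e[0],y*s,e[2]]))-p).round(1).tolist() for c,p,y in o2 for s in(1,-1)])
```

```text
[528.8 -18.5  64.5]
[[34.0, -19.0], [-37.7, 15.5], [35.0, -17.3], [-36.2, 16.8], [-35.7, 16.4], [-1.0, 0.3], [-1.0, 0.4], [-0.8, -0.3], [-0.3, 0.2], [1.4, -0.5], [-0.3, 0.7], [-0.2, -0.5]]
hinge [502.96459724 -72.65941589  55.        ]
1.3 [[-3.8, 12.4], [21.0, 19.8], [27.2, -29.5], [-5.8, -13.4]]
1.4 [[-3.7, 8.7], [21.2, 15.9], [29.0, -25.5], [-4.1, -9.4]]
1.5 [[-3.3, 4.8], [21.7, 11.9], [30.8, -21.4], [-2.3, -5.3]]
1.6 [[-2.6, 1.0], [22.4, 7.9], [32.8, -17.4], [-0.4, -1.3]]
1.7 [[-1.7, -2.9], [23.4, 3.9], [34.8, -13.4], [1.6, 2.6]]
1.8 [[-0.6, -6.6], [24.6, -0.0], [36.8, -9.6], [3.7, 6.4]]
1.9 [[0.8, -10.3], [26.1, -3.9], [38.8, -5.9], [5.7, 10.0]]
```

Run:
```python
from h import *
from scipy.optimize import least_squares
S=lambda x,y:(y/3.3+180,x/3.3+250); T=lambda x,y:(y/3.3+115,(x-396)/3.3+310)
obs=[("top",T(503,63),(75,-52,66)),("top",T(447,183),(75,52,66)),("top",T(525,73),(51,-52,66)),("top",T(612,262),(-75,52,52)),
("scene",S(275,97),(75,52,66)),("scene",S(308,190),(75,-52,66)),("scene",S(136,271),(-75,-52,0)),("scene",S(305,234),(75,-52,0)),("scene",S(134,228),(-75,-52,52)),("scene",S(247,100),(51,52,66)),("scene",S(283,193),(51,-52,66))]
f=lambda p:np.concatenate([proj(o[0],np.r_[p[:2],0]+R.from_euler("z",p[2],degrees=True).apply(o[2]))-o[1] for o in obs])
r=least_squares(f,[532,-25,66],loss="soft_l1"); print(r.x.round(1)); print(f(r.x).reshape(-1,2).round(1).tolist())
yaw=r.x[2]; e=R.from_euler("z",yaw,degrees=True).apply([1,0,0]); hinge=np.r_[r.x[:2],55]-60*e
s=sense(); Rt=R.from_euler("xyz",s["tcp_rot"],degrees=True)
tgt=R.from_euler("xyz",[180,0,yaw-90],degrees=True)
print("hinge",hinge,"rotvec",(Rt.inv()*tgt).as_rotvec().round(3))
for u,h in((-100,180),(-90,46)):
    P=hinge+u*e; P[2]=55+h; print(u,P.round(),"shift cm",Rt.inv().apply(P-s["tool_pos"]).round(1)/10)
```

```text
[528.5 -20.   65. ]
[[-1.1, -1.2], [-1.9, -1.4], [-0.2, 0.5], [-0.5, 0.2], [-0.9, -0.4], [-1.0, -0.0], [-0.4, -0.6], [-0.3, -0.1], [1.8, -0.7], [-0.2, -0.0], [-0.1, -0.9]]
hinge [503.17441545 -74.38476505  55.        ] rotvec [ 0.    -0.    -0.863]
-100 [ 461. -165.  235.] shift cm [-31.73 -39.97  -0.37]
-90 [ 465. -156.  101.] shift cm [-32.49 -40.62  13.03]
```

Call:
apply_moves(
  targets="0 0 -0.15 -3 -4 0 0;0 0 -0.3 -6.2 -7.8 0 0;0 0 -0.45 -9.3 -11.7 0 0;0 0 -0.6 -12.4 -15.6 0 0;0 0 -0.75 -15.5 -19.5 0 0",
)

```text
time: 1.5
tool_pos: [308.1, -374.7, 231.4]
tcp_rot: [180.0, -0.0, -31.1]
ft_force: [1.0, -0.5, 0.4]
finger_gap: 12.2
```

```bash
cat >> h.py <<'E'
yaw=65.; BX=np.array([528.5,-20,0]); E=R.from_euler("z",yaw,degrees=True).apply([1,0,0]); H=BX-60*E+[0,0,55]
def to(u,h,v=0):  # TCP goal: u along box x from hinge, h above hinge axis
    s=sense(); Rt=R.from_euler("xyz",s["tcp_rot"],degrees=True); tgt=R.from_euler("xyz",[180,0,yaw-90],degrees=True)
    P=H+u*E+[0,0,h]; return (Rt.inv()*tgt).as_rotvec().round(3),(Rt.inv().apply(P-s["tool_pos"])/10).round(2)
def where():
    s=sense(); d=s["tool_pos"]-H; n=np.cross([0,0,1],E)
    print("t",round(s["time"],2),"u,v,h",(d@E).round(1),(d@n).round(1),d[2].round(1),"F",s["ft_force"].round(1),"Fe",(s["ft_force"]@E).round(1),"gap",round(s["finger_gap"],1),"rpy",s["tcp_rot"].round(1))
E
python3 -c "
from h import *
where();print(to(-100,180))"
```

```text
t 1.5 u,v,h -354.6 49.9 176.4 F [ 1.  -0.5  0.4] Fe 0.0 gap 12.2 rpy [180.   -0.  -31.1]
(array([ 0.   , -0.001, -0.107]), array([  2.24, -25.85,  -0.36]))
```

Call:
apply_moves(
  targets="0 0 -0.107 0.4 -5 0 0;0 0 -0.107 0.9 -10 0 0;0 0 -0.107 1.3 -15 0 0;0 0 -0.107 1.8 -20 0 0;0 0 -0.107 2.2 -24.5 -0.4 0",
)

```text
time: 2.0
tool_pos: [454.7, -176.6, 235.2]
tcp_rot: [-180.0, 0.0, -25.3]
ft_force: [0.5, 0.3, -0.4]
finger_gap: 0.0
```

```bash
python3 -c "
from h import *
where()
s=sense();im=snapshot('wrist');save(0,'wrist1',im)
for q in ('tab_edge','lip_edge','hinge_start','tea_box'): print(q,[(np.round(d['at']).tolist(),round(d['confidence'],2)) for d in place_of('wrist',q)])
m=camera_model('wrist');T=m['T_tool_cam'];Rt=R.from_euler('xyz',s['tcp_rot'],degrees=True)
def pw(P):
    q=np.linalg.inv(T)@np.r_[Rt.inv().apply(P-s['tool_pos']),1];x,y,z=q[0],-q[1],-q[2];r=np.hypot(x,y);a=np.arctan2(r,z)*m['fx']
    return (m['cy']+a*y/r,m['cx']+a*x/r)
for n,P in(('lip',H+111*E+[0,0,6]),('hinge',H),('box',BX),('edge1.63',H+105*(np.cos(1.63)*E+np.array([0,0,np.sin(1.63)])))): print(n,np.round(pw(P)))
"
```

```text
t 2.0 u,v,h -113.1 0.7 180.2 F [ 0.5  0.3 -0.4] Fe 0.5 gap 0.0 rpy [-180.     0.   -25.3]
tab_edge [([54.0, 325.0], 0.88), ([6.0, 490.0], 0.8), ([0.0, 2.0], 0.56)]
lip_edge [([8.0, 491.0], 0.76), ([11.0, 12.0], 0.72)]
hinge_start [([70.0, 318.0], 0.76)]
tea_box [([34.0, 321.0], 0.96), ([6.0, 46.0], 0.62)]
lip [-27. 315.]
hinge [ 72. 316.]
box [ 31. 316.]
edge1.63 [ 59. 315.]
```

View pics/wrist1.png

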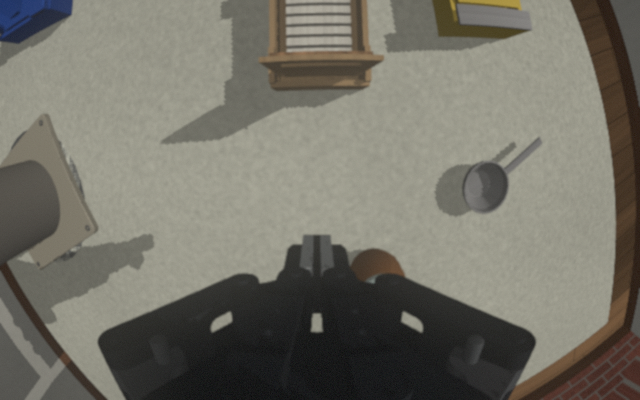

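The wrist picture shows the tab at (60,320), square ahead of the fingertips at (240,317). The predictions match the networks to about 5 px. Next I'll descend behind the tab.

Call:
apply_moves(
  targets="0 0 0 0 -1 3 0;0 0 0 0 -2 6.5 0;0 0 0 0 -3 10 0;0 0 0 0 -3.4 13 0;0 0 0 0 -4.3 13.4 0",
)

```text
time: 2.75
tool_pos: [468.6, -140.2, 96.9]
tcp_rot: [179.9, 0.4, -25.5]
ft_force: [-1.3, 0.4, 0.3]
finger_gap: 0.2
```

```bash
python3 -c "
from h import *
where()"
```

```text
t 2.75 u,v,h -74.2 3.5 41.9 F [-1.3  0.4  0.3] Fe -0.2 gap 0.2 rpy [179.9   0.4 -25.5]
```

Call:
apply_moves(
  targets="0 0 0 0 -1 0 0;0 0 0 0 -2 0 0;0 0 0 0 -3 0 0;0 0 0 0 -4 0 0;0 0 0 0 -4.6 0 0",
)

```text
time: 3.25
tool_pos: [493.1, -97.5, 102.3]
tcp_rot: [-180.0, -0.1, -25.3]
ft_force: [-0.5, 0.3, -0.1]
finger_gap: 0.3
```

```bash
python3 -c "
from h import *
where()
im=snapshot('wrist')[0:270,180:460];sc=snapshot('scene')[170:260,240:370];where()
a=cv2.resize(im,None,fx=1.5,fy=1.5);b=cv2.resize(sc,None,fx=3,fy=3);b=cv2.copyMakeBorder(b,0,a.shape[0]-b.shape[0],0,0,cv2.BORDER_CONSTANT)
save(0,'c2',np.hstack([a,b]))"
```

```text
t 3.25 u,v,h -25.2 -0.7 47.3 F [-0.5  0.3 -0.1] Fe 0.0 gap 0.3 rpy [-1.80e+02 -1.00e-01 -2.53e+01]
t 3.35 u,v,h -25.4 -0.3 46.8 F [-0.3  0.1 -0.3] Fe -0.0 gap 0.2 rpy [-180.    -0.   -25.2]
```

View pics/c2.png

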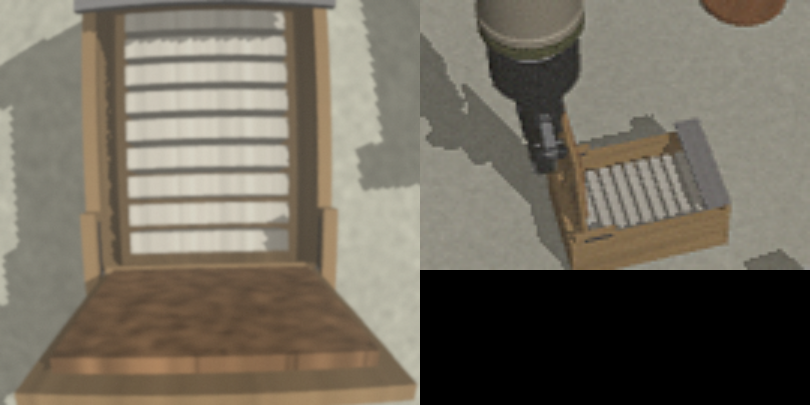

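Call:
apply_moves(
  targets="0 0 0 0 -0.4 0 0;0 0 0 0 -0.8 0 0;0 0 0 0 -1.2 0 0;0 0 0 0 -1.6 0 0;0 0 0 0 -2.0 0.1 0",
)

```text
time: 3.85
tool_pos: [500.8, -80.1, 100.4]
tcp_rot: [-180.0, -0.0, -25.3]
ft_force: [-1.5, -1.2, 0.1]
finger_gap: 0.2
```

Call:
apply_moves(
  targets="0 0 0 0 -0.3 0 0;0 0 0 0 -0.6 0 0;0 0 0 0 -0.9 0 0;0 0 0 0 -1.2 0 0;0 0 0 0 -1.4 0.1 0",
)

```text
time: 4.35
tool_pos: [506.8, -67.4, 99.4]
tcp_rot: [-180.0, -0.0, -25.3]
ft_force: [-0.7, -0.6, 1.0]
finger_gap: -0.4
```

```bash
python3 -c "
from h import *
where()
im=snapshot('wrist')[0:270,180:460];sc=snapshot('scene')[170:260,240:370];where()
a=cv2.resize(im,None,fx=1.5,fy=1.5);b=cv2.resize(sc,None,fx=3,fy=3);b=cv2.copyMakeBorder(b,0,a.shape[0]-b.shape[0],0,0,cv2.BORDER_CONSTANT)
save(0,'c3',np.hstack([a,b]))"
```

```text
t 4.35 u,v,h 7.9 -0.3 44.4 F [-0.7 -0.6  1. ] Fe -0.9 gap -0.4 rpy [-180.    -0.   -25.3]
t 4.45 u,v,h 7.9 -0.2 44.2 F [ 0.  -0.2  0.1] Fe -0.2 gap 0.1 rpy [-180.     0.   -25.3]
```

View pics/c3.png

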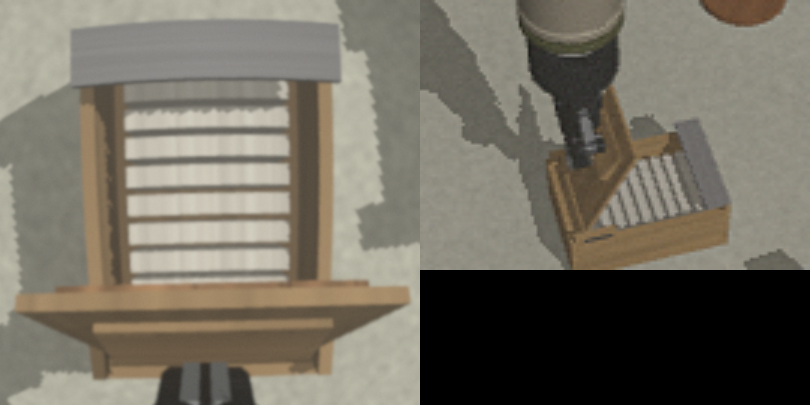

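Call:
apply_moves(
  targets="0 0 0 0 -0.4 0.15 0;0 0 0 0 -0.8 0.35 0;0 0 0 0 -1.1 0.6 0;0 0 0 0 -1.4 0.9 0;0 0 0 0 -1.7 1.25 0",
)

```text
time: 4.95
tool_pos: [514.0, -52.0, 86.6]
tcp_rot: [-180.0, -0.0, -25.3]
ft_force: [-0.2, -0.0, 0.1]
finger_gap: 0.0
```

```bash
python3 -c "
from h import *
where()
im=snapshot('wrist')[0:270,180:460];sc=snapshot('scene')[170:260,240:370];where()
a=cv2.resize(im,None,fx=1.5,fy=1.5);b=cv2.resize(sc,None,fx=3,fy=3);b=cv2.copyMakeBorder(b,0,a.shape[0]-b.shape[0],0,0,cv2.BORDER_CONSTANT)
save(0,'c4',np.hstack([a,b]))"
```

```text
t 4.95 u,v,h 24.9 -0.4 31.6 F [-0.2 -0.   0.1] Fe -0.1 gap 0.0 rpy [-180.    -0.   -25.3]
t 5.05 u,v,h 24.9 0.1 31.0 F [-0.3  0.4  0.5] Fe 0.2 gap 0.0 rpy [ 1.80e+02  1.00e-01 -2.53e+01]
```

View pics/c4.png

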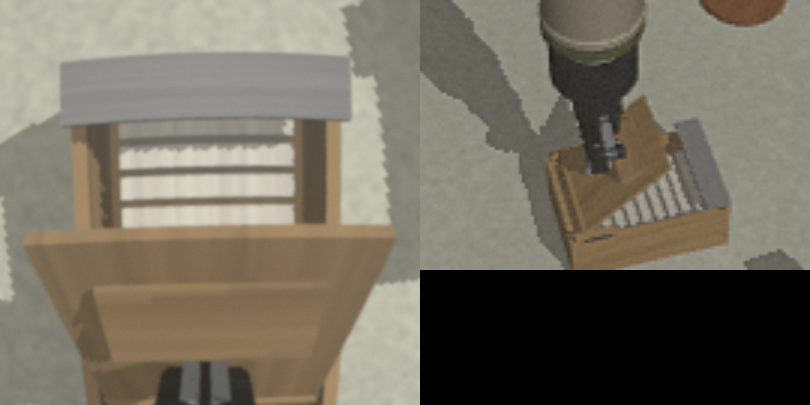

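The tip sits in the notch below the step. I'll keep following the arc down.

Call:
apply_moves(
  targets="0 0 0 0 -0.35 0.6 0;0 0 0 0 -0.6 1.2 0;0 0 0 0 -0.8 1.8 0;0 0 0 0 -0.9 2.4 0;0 0 0 0 -0.9 2.8 0",
)

```text
time: 5.55
tool_pos: [517.5, -43.8, 58.0]
tcp_rot: [-180.0, 0.0, -25.3]
ft_force: [-0.1, 0.5, 0.7]
finger_gap: 0.2
```

```bash
python3 -c "
from h import *
where()
im=snapshot('wrist')[0:270,180:460];sc=snapshot('scene')[170:260,240:370];where()
a=cv2.resize(im,None,fx=1.5,fy=1.5);b=cv2.resize(sc,None,fx=3,fy=3);b=cv2.copyMakeBorder(b,0,a.shape[0]-b.shape[0],0,0,cv2.BORDER_CONSTANT)
save(0,'c5',np.hstack([a,b]))"
```

```text
t 5.55 u,v,h 33.7 -0.1 3.0 F [-0.1  0.5  0.7] Fe 0.4 gap 0.2 rpy [-180.     0.   -25.3]
t 5.65 u,v,h 33.4 0.2 2.8 F [-1.1  0.5  0.3] Fe -0.0 gap 0.2 rpy [ 1.80e+02  1.00e-01 -2.53e+01]
```

View pics/c5.png

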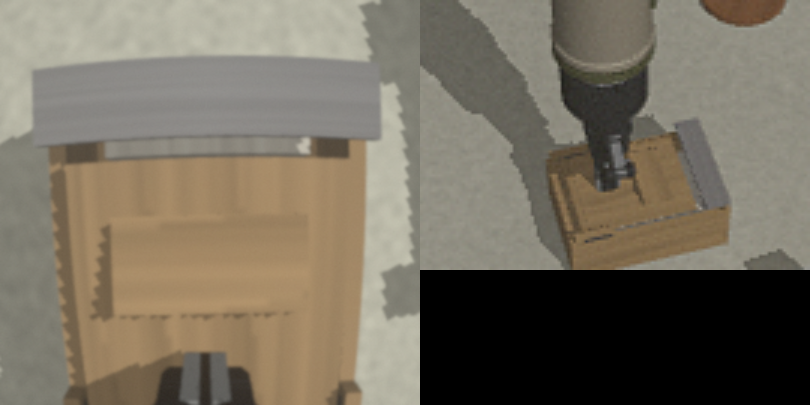

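The tab is nearly flat, and its edge is visibly short of the lip. I'll press gently.

Call:
apply_moves(
  targets="0 0 0 0 0 0.05 0;0 0 0 0 0 0.1 0;0 0 0 0 0 0.15 0;0 0 0 0 0 0.2 0;0 0 0 0 0 0.2 0",
)

```text
time: 6.15
tool_pos: [517.7, -44.2, 57.0]
tcp_rot: [180.0, -0.0, -25.3]
ft_force: [-1.4, 0.3, 2.3]
finger_gap: -0.3
```

Call:
apply_moves(
  targets="0 0 0 0 0 0.05 0;0 0 0 0 -0.2 0.1 0;0 0 0 0 -0.5 0.1 0;0 0 0 0 -0.8 0.1 0;0 0 0 0 -1.1 0.1 0",
)

```text
time: 6.65
tool_pos: [522.5, -34.1, 56.6]
tcp_rot: [-180.0, -0.0, -25.3]
ft_force: [-4.5, 1.7, 9.9]
finger_gap: -0.2
```

Call:
apply_moves(
  targets="0 0 0 0 -0.3 0 0;0 0 0 0 -0.6 0 0;0 0 0 0 -0.9 0 0;0 0 0 0 -1.2 0 0;0 0 0 0 -1.5 0 0",
)

```text
time: 7.15
tool_pos: [529.4, -21.4, 56.7]
tcp_rot: [179.9, -0.1, -25.3]
ft_force: [-1.7, -3.7, 5.9]
finger_gap: 0.0
```

```bash
python3 -c "
from h import *
where()
im=snapshot('wrist')[0:270,180:460];sc=snapshot('scene')[170:260,240:370];where()
a=cv2.resize(im,None,fx=1.5,fy=1.5);b=cv2.resize(sc,None,fx=3,fy=3);b=cv2.copyMakeBorder(b,0,a.shape[0]-b.shape[0],0,0,cv2.BORDER_CONSTANT)
save(0,'c6',np.hstack([a,b]))"
```

```text
t 7.15 u,v,h 59.1 -1.4 1.7 F [-1.7 -3.7  5.9] Fe -4.1 gap 0.0 rpy [ 1.799e+02 -1.000e-01 -2.530e+01]
t 7.25 u,v,h 59.4 -1.4 1.7 F [-2.1 -2.7  6.8] Fe -3.3 gap -0.2 rpy [ 1.80e+02 -1.00e-01 -2.53e+01]
```

View pics/c6.png

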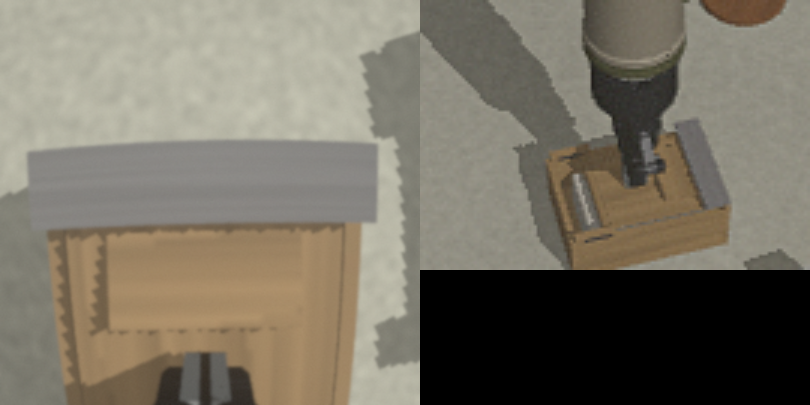

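The tab's edge is under the lip. The step's foot is now only about 3 mm from the lip, as expected at full slide. I'll give it one small extra push and then lift off.

Call:
apply_moves(
  targets="0 0 0 0 -0.1 0 0;0 0 0 0 -0.2 0 0;0 0 0 0 -0.3 0 0;0 0 0 0 -0.3 0 0;0 0 0 0 -0.3 0 0",
)

```text
time: 7.75
tool_pos: [530.8, -18.8, 56.6]
tcp_rot: [180.0, -0.1, -25.3]
ft_force: [-1.8, -3.1, 5.7]
finger_gap: -0.0
```

Call:
apply_moves(
  targets="0 0 0 0 0 -0.1 0;0 0 0 0 0 -0.3 0;0 0 0 0 0 -0.8 0;0 0 0 0 0 -2 0;0 0 0 0 0 -4 0",
)

```text
time: 8.25
tool_pos: [528.9, -17.6, 95.4]
tcp_rot: [180.0, 0.2, -25.3]
ft_force: [0.2, 0.7, 0.4]
finger_gap: 0.0
```

Call:
apply_moves(
  targets="0 0 0 0 1 -2 0;0 0 0 0 3 -4 0;0 0 0 0 6 -7 0;0 0 0 0 9 -9 0;0 0 0 0 9 -9 0",
)

```text
time: 8.75
tool_pos: [492.7, -102.4, 190.8]
tcp_rot: [180.0, -0.4, -25.5]
ft_force: [0.1, -0.4, 0.1]
finger_gap: 0.2
```

```bash
python3 -c "
from h import *
where()
im=snapshot('wrist')[0:270,180:460];sc=snapshot('scene');where()
save(0,'scene_end',sc);sc=sc[170:260,240:370];tp=snapshot('top')
a=cv2.resize(im,None,fx=1.5,fy=1.5);b=cv2.resize(sc,None,fx=3,fy=3);b=cv2.copyMakeBorder(b,0,a.shape[0]-b.shape[0],0,0,cv2.BORDER_CONSTANT)
save(0,'c7',np.hstack([a,b]))
for c,q in(('scene','tea_box'),('scene','tab_edge'),('scene','tab_step'),('scene','honey_pot'),('scene','strainer'),('top','coaster'),('top','strainer')): print(q,[(np.round(d['at']).tolist(),round(d['confidence'],2)) for d in place_of(c,q)])
for s in(0,15,20): print(s,proj('scene',H+(58+s)*E+[0,0,6]).round(1))
"
```

```text
t 8.75 u,v,h -29.8 -2.4 135.8 F [ 0.1 -0.4  0.1] Fe -0.3 gap 0.2 rpy [180.   -0.4 -25.5]
t 8.85 u,v,h -27.7 -0.7 132.2 F [ 1.1  0.4 -0.3] Fe 0.8 gap 0.0 rpy [-1.80e+02 -1.00e-01 -2.54e+01]
tea_box [([291.0, 362.0], 0.75), ([131.0, 319.0], 0.66), ([242.0, 313.0], 0.56)]
tab_edge [([224.0, 335.0], 0.9), ([289.0, 347.0], 0.76), ([111.0, 312.0], 0.63)]
tab_step [([227.0, 321.0], 0.74), ([116.0, 316.0], 0.74), ([283.0, 360.0], 0.64), ([239.0, 289.0], 0.25)]
honey_pot [([284.0, 203.0], 0.78), ([222.0, 332.0], 0.72)]
strainer [([324.0, 261.0], 0.78)]
coaster []
strainer []
0 [228.7 311.3]
15 [227.6 316.6]
20 [227.3 318.3]
```

View pics/c7.png

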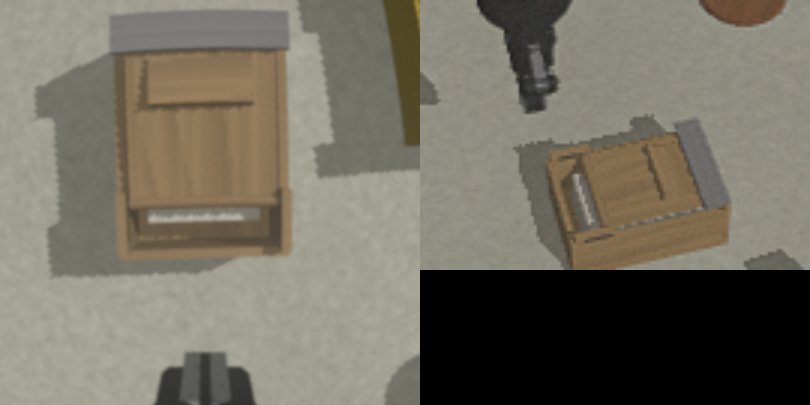

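```bash
python3 -c "
from h import *
where(); hand_in()"
```

```text
t 9.25 u,v,h -27.0 0.4 130.2 F [ 0.1 -0.3 -0.2] Fe -0.2 gap -0.1 rpy [ 1.80e+02  1.00e-01 -2.53e+01]
the job is handed in; nothing more can be done
```

The light-wood tea box is closed and the job is handed in, at about 9 s of the 37 s limit. With closed fingertips I pushed the tab over flat from behind and pressed it down with up to about 10 N. I then pushed it along under the lip and lifted the hand clear. The arm gives no verdict, so the result rests on my last pictures and readings.

**What the last checks showed:**
- **Tab:** it lies flat with its edge beneath the lip. The thumb step's foot is about 2–3 mm from the lip, which is what a full 20 mm slide should give.
- **Box:** its detected position in the scene picture is within about 1 pixel of the start.
- **Bystanders:** the honey pot and strainer are within about 2 pixels of where they stood.
- **Robot:** the tool force is about zero and the gripper is about 130 mm above the lid, touching nothing.

**What failed or disagreed:**
- **Coaster and strainer:** the network did not find either in the last top picture, so the coaster's position is unconfirmed. The hand never went near it.
- **Thumb step contact:** I am not sure the fingertip reached the step face. The tab may have been carried home mostly by friction under the pressed fingertip.
- **Step position:** the network put the step about 3 pixels past my full-slide prediction. That also points to fully home.

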